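# Set the stock tags of the pottery bins

### The arm

A 7-joint arm with a two-finger parallel gripper is mounted at the origin on the work surface. World frame = base frame: x ahead of the robot, y to its left, z up, the work surface at z = 0. Lengths are in mm, angles in rad, forces in N, time in s.
With the tool pointing down it reaches from about 400 to 875 mm from the base axis. Payload 4.4 kg.
Tool frame: the origin (TCP) lies at the very end of the fingers, on their centre line; the grasp point (between the pads) lies ctrl.grip_depth behind it (ctrl.grip_depth is the distance from the TCP to the grasp point, in mm); y points along the fingers, x is the direction in which the jaws open and shut, and the axes are right-handed (so a half turn about y gives the same grasp; the last joint's range is limited). The gripper opens to 85 mm and grips with 20 to 120 N. Pads are 22 mm wide; open, the fingers measure 114 mm over their backs; the gripper's body (76 mm by 85 mm) begins 54 mm behind the grasp point. The pads swing forward as they close: fully open they stand 13 mm farther back than shut.
Start: joints at [1.246, 0.628, 0.038, 1.517, -0.027, 0.996, -0.02], TCP at [166.376, -628.36, 231.313] pointing down, gripper open.
Joint ranges: [-3.06, 3.06], [-0.37, 2.12], [-1.25, 1.32], [0.18, 2.47], [-1.1, 4.24], [0.23, 1.98], [-2.94, 2.94]. Speed limits (rad/s): [2.57, 2.57, 3.14, 3.14, 3.14, 3.14, 3.14].

### API

Orientations are given as [roll, pitch, yaw] about the fixed x, y, z axes, in that order (R = Rz(yaw) Ry(pitch) Rx(roll)).
In Python, from cell import ctrl gives the robot as it stands.
- The arm moves only by the tool apply_moves, never from a script. Its argument "motion" is a list of rows, each a list of 5 numbers: the shift along the tool's x, y, z in cm, then the turn about the tool's y in rad, then the finger opening in cm, from 0 to 8.54. In form: [[tx, ty, tz, roll, hand], ...]. A call has 1 to 20 rows; each row is the pose to reach, as a shift and turn from the pose commanded when the call began, along the tool's axes at that moment; what a row does not reach only later rows make up. A row lasts 1/8 s, in which the tool goes at most 62.5 mm and 10.7 degrees, less where a joint would pass 70% of its speed; a pose out of reach is approached as far as the arm can. A call with a gripper value outside its range is refused whole. The fingers move at their own pace and stop on an object; the grip force is fixed at half the most. Time passes only in rows, so rows that repeat a pose let the fingers close. It gives the time, the measured TCP pose, the force and the opening at its end, in the units of the state.
- ctrl.read_state(): the state, without advancing time (a new reading comes with each control period).
- ctrl.get_image(name): name is "scene" or "side" or "wrist"; returns a dict with "image" (400x640x3 uint8, red, green, blue), "vfov" (degrees; the focal length in pixels is half the picture's height over the tangent of half this angle, whatever the lens; pixels are square), "cx", "cy" (the principal point, pixels), "extrinsics" (4x4, takes a point from world to camera coordinates); the wrist camera has in their place "tool_from_camera" (4x4, takes a point from camera to tool coordinates, whose origin is the TCP and whose axes are the tool frame's). Camera axes: x right, y up, looking along -z (the intrinsics and any distortion apply to the point x, -y, -z); pixel columns grow to the right and rows downward; lengths in mm; the calibration is good to about 2 mm. A picture is of the moment at which its call begins: read the wrist's pose just before it. There is no depth.
- ctrl.finish_job(): hands the job in, once; it reports no verdict.
Trained networks look in a picture, given as the dict that the camera call returned (one of the last four; its "shot" number tells which), for a name from the list of things; names that differ only in an ending like _2 or _b are one class to them, and where a whole thing is asked for, a point or a joint stands for the part that bears it (a point fixed in the world has none). Each returns a list of dicts, best first, with "confidence" (0 to 1); they miss things now and then, are a little off and sometimes report something else, mostly with a low value. They report only what shows in the picture. A call takes as long as a camera call.
- ctrl.search_frame(picture, query): "location" ([x, y, z] in mm, in world coordinates, good to about 4 mm: the middle of the surface that is visible of it).
- ctrl.mark_of(picture, query): "location" ([x, y, z] in mm, in world coordinates, good to about 4 mm: a listed point, or the origin of a listed thing).
The state is a dict: "clock": time; "qpos": joint angles; "qd": joint speeds; "tau": joint torques, N m; "eef_pos": TCP position; "tool_rot": TCP orientation; "force": force on the tool from outside, world axes, zero at the start; "torque": the same for the moment, N m; "width": finger opening in mm.
Only numpy, scipy, OpenCV 4.12 (cv2) and the standard library are available. Lean on these libraries where they do the work, as an engineer would, in place of code of your own. Each camera call takes 0.05 s, during which the arm holds its last target.

### The job

Each bin of clay cups on the stock board has a hinged wooden tag in front of it. Push tags over with a fingertip so that only the tags of the full bins (all six places filled) lie over towards their bin with the round disc face up, while the tags of all other bins lie over towards the robot with the straight bar face up. Pinch or pick up nothing, and do not shift or knock over the bins or the things standing about.

Things in the scene. Friction and masses are not known exactly. Their poses are not given: they have to be found in the camera images.
- tag_a (a joint): wooden tag of bin_a (straight behind it). 0 = upright; +0.8 = lying over to its bin, 36 mm round disc face up; -0.8 = lying over to the robot's side, 38 x 10 mm bar face up (disc, bar: clay, 36 mm from the hinge). Tag 46 mm wide, 8 thick, reaching 65 mm from its hinge, 45 g. Turns freely; past upright it falls gently to the rest on that side (ends of travel +-0.8).
- hinge_a (a point): middle of the hinge axis of tag_a, 32 mm above the table. x points level from the hinge straight to its bin, y along the hinge, z up (these do not turn with the tag). Tags stand in a row along y, 100 mm apart, on hinge stands 70 (x) by 58 mm; two thin steel rest pegs under the tag, 22 mm either side of the hinge, end 14 mm above the hinge axis.
- edge_a (a point): middle of the free edge of tag_a, 65 mm from the hinge; its axes turn with the tag (z from the hinge to the edge). At rest it is 45 mm above the hinge axis and 47 mm to one side; upright 65 mm above. A vertical fingertip pushing the tag over meets this edge first; it moves easily if the fingertip rises with the edge as it pushes (a purely level push may bind by friction).
- bin_a: loose white plastic bin, 110 mm (x, away from the tag) by 78 mm by 42 mm high, contents to 51 mm; origin under its centre, on the 18 mm stock board, about 180 mm behind its tag's hinge, so about 125 mm from hinge to bin front. FULL: all six places (3 rows of 2) hold a clay cup.
- tag_b (a joint): wooden tag of bin_b (straight behind it). 0 = upright; +0.8 = lying over to its bin, 36 mm round disc face up; -0.8 = lying over to the robot's side, 38 x 10 mm bar face up (disc, bar: clay, 36 mm from the hinge). Tag 46 mm wide, 8 thick, reaching 65 mm from its hinge, 45 g. Turns freely; past upright it falls gently to the rest on that side (ends of travel +-0.8).
- hinge_b (a point): middle of the hinge axis of tag_b, 32 mm above the table. x points level from the hinge straight to its bin, y along the hinge, z up (these do not turn with the tag). Tags stand in a row along y, 100 mm apart, on hinge stands 70 (x) by 58 mm; two thin steel rest pegs under the tag, 22 mm either side of the hinge, end 14 mm above the hinge axis.
- edge_b (a point): middle of the free edge of tag_b, 65 mm from the hinge; its axes turn with the tag (z from the hinge to the edge). At rest it is 45 mm above the hinge axis and 47 mm to one side; upright 65 mm above. A vertical fingertip pushing the tag over meets this edge first; it moves easily if the fingertip rises with the edge as it pushes (a purely level push may bind by friction).
- bin_b: loose white plastic bin, 110 mm (x, away from the tag) by 78 mm by 42 mm high, contents to 51 mm; origin under its centre, on the 18 mm stock board, about 180 mm behind its tag's hinge, so about 125 mm from hinge to bin front. FULL: all six places (3 rows of 2) hold a clay cup.
- tag_c (a joint): wooden tag of bin_c (straight behind it). 0 = upright; +0.8 = lying over to its bin, 36 mm round disc face up; -0.8 = lying over to the robot's side, 38 x 10 mm bar face up (disc, bar: clay, 36 mm from the hinge). Tag 46 mm wide, 8 thick, reaching 65 mm from its hinge, 45 g. Turns freely; past upright it falls gently to the rest on that side (ends of travel +-0.8).
- hinge_c (a point): middle of the hinge axis of tag_c, 32 mm above the table. x points level from the hinge straight to its bin, y along the hinge, z up (these do not turn with the tag). Tags stand in a row along y, 100 mm apart, on hinge stands 70 (x) by 58 mm; two thin steel rest pegs under the tag, 22 mm either side of the hinge, end 14 mm above the hinge axis.
- edge_c (a point): middle of the free edge of tag_c, 65 mm from the hinge; its axes turn with the tag (z from the hinge to the edge). At rest it is 45 mm above the hinge axis and 47 mm to one side; upright 65 mm above. A vertical fingertip pushing the tag over meets this edge first; it moves easily if the fingertip rises with the edge as it pushes (a purely level push may bind by friction).
- bin_c: loose white plastic bin, 110 mm (x, away from the tag) by 78 mm by 42 mm high, contents to 51 mm; origin under its centre, on the 18 mm stock board, about 180 mm behind its tag's hinge, so about 125 mm from hinge to bin front. NOT full: only three clay cups in its six places.
- tag_d (a joint): wooden tag of bin_d (straight behind it). 0 = upright; +0.8 = lying over to its bin, 36 mm round disc face up; -0.8 = lying over to the robot's side, 38 x 10 mm bar face up (disc, bar: clay, 36 mm from the hinge). Tag 46 mm wide, 8 thick, reaching 65 mm from its hinge, 45 g. Turns freely; past upright it falls gently to the rest on that side (ends of travel +-0.8).
- hinge_d (a point): middle of the hinge axis of tag_d, 32 mm above the table. x points level from the hinge straight to its bin, y along the hinge, z up (these do not turn with the tag). Tags stand in a row along y, 100 mm apart, on hinge stands 70 (x) by 58 mm; two thin steel rest pegs under the tag, 22 mm either side of the hinge, end 14 mm above the hinge axis.
- edge_d (a point): middle of the free edge of tag_d, 65 mm from the hinge; its axes turn with the tag (z from the hinge to the edge). At rest it is 45 mm above the hinge axis and 47 mm to one side; upright 65 mm above. A vertical fingertip pushing the tag over meets this edge first; it moves easily if the fingertip rises with the edge as it pushes (a purely level push may bind by friction).
- bin_d: loose white plastic bin, 110 mm (x, away from the tag) by 78 mm by 42 mm high, contents to 51 mm; origin under its centre, on the 18 mm stock board, about 180 mm behind its tag's hinge, so about 125 mm from hinge to bin front. NOT full: empty.
- prop: bystander: white kiln post, 22 mm across, 40 mm high, standing on the board between two tag stands; origin under its centre
- stamp: bystander: small dark wooden clay stamp, 24 mm across, 44 mm high, standing on the board between two tag stands; origin under its centre
- cone: bystander: pale kiln cone, 22 mm across its foot, 45 mm high, standing on the board between the two middle tag stands; origin under its centre
- bowls: bystander: stack of three clay bowls, 100 mm across, 95 mm high, beside the board; origin under its centre
- jar: bystander: closed glaze jar, 70 mm across, 100 mm high, beside the board; origin under its centre
- mug: bystander: blue mug, 76 mm across, 85 mm high, beside the board; origin under its centre
- brush: bystander: brush lying beside the board; origin near its middle
- board: plywood stock board fixed to the table, 360 x 430 mm, 18 mm thick, carrying tags and bins; origin on the table under the middle of the row of hinges, x axis from the tags to the bins; board runs from 105 mm before to 255 mm behind the hinge row

How it is judged (in metres and radians):
At the end, for the whole second after the job is handed in: tags a and b (full bins) rest beyond +0.72 rad towards their bins, tags c and d rest beyond -0.72 rad towards the robot, all still (under 0.1 rad/s); every bin within 30 mm of where it stood (value of joint each of tag_a, tag_b above 0.72 rad and value of joint each of tag_c, tag_d below -0.72 rad and velocity of joint tag_a between -0.1 and 0.1 rad/s and distance of each of bin_a, bin_b, bin_c, bin_d from where it was at the start of the episode below 0.03 m and velocity of joint tag_b between -0.1 and 0.1 rad/s and velocity of joint tag_c between -0.1 and 0.1 rad/s and velocity of joint tag_d between -0.1 and 0.1 rad/s); the robot touches nothing.
It fails at once if a bin is lifted, shoved more than 30 mm or tipped (distance of any of bin_a, bin_b, bin_c, bin_d from where it was at the start of the episode above 0.03 m or angle between any of bin_a, bin_b, bin_c, bin_d's own z axis and vertical above 0.25 rad).
It fails at once if something else standing about is lifted, shoved more than 30 mm or knocked over (distance of any of prop, stamp, cone, bowls, jar, mug, brush from where it was at the start of the episode above 0.03 m or angle between any of prop, stamp, cone, bowls, jar, mug's own z axis and vertical above 0.4 rad).
It fails at once if a tag is taken between the fingers instead of pushed ((x of the grasp point in the frame of edge_a between -0.004 and 0.004 m and y of the grasp point in the frame of edge_a between -0.023 and 0.023 m and z of the grasp point in the frame of edge_a between -0.065 and 0 m) or (x of the grasp point in the frame of edge_b between -0.004 and 0.004 m and y of the grasp point in the frame of edge_b between -0.023 and 0.023 m and z of the grasp point in the frame of edge_b between -0.065 and 0 m) or (x of the grasp point in the frame of edge_c between -0.004 and 0.004 m and y of the grasp point in the frame of edge_c between -0.023 and 0.023 m and z of the grasp point in the frame of edge_c between -0.065 and 0 m) or (x of the grasp point in the frame of edge_d between -0.004 and 0.004 m and y of the grasp point in the frame of edge_d between -0.023 and 0.023 m and z of the grasp point in the frame of edge_d between -0.065 and 0 m)).
It also fails if it takes over 51 s, if anything falls off the work surface, if the arm or the gripper's body presses on something with over 40 N, if the wrist force passes 120 N, or if a joint passes its speed limit or range.

## Working session

There is one attempt and no reset: what is moved stays moved. The work goes in short steps, Python scripts to look and compute and a tool call to move; the robot and the scene stay as the last step left them, time stands still between calls to the robot, and variables do not carry over. Pictures are saved under pics/ and viewed, and the job is handed in when it is done.

Besides the shell and the picture viewer there is one more tool, called in YAML: its name, and indented under it one key for each argument. apply_moves: Moves the arm, as the interface text tells. Its arguments: {"type":"object","properties":{"motion":{"type":"array","items":{"type":"array","items":{"type":"number"}}}},"required":["motion"]}

```bash
mkdir -p pics; ls
python3 - <<'E'
from cell import ctrl
import cv2
s=ctrl.read_state(); print({k:s[k] for k in ('clock','eef_pos','tool_rot','width','force')}, ctrl.grip_depth)
for n in ("scene","side"):
    p=ctrl.get_image(n); cv2.imwrite(f"pics/{n}0.png",p["image"][:,:,::-1])
    print(n,p["shot"],[k for k in p])
    for q in ("hinge_a","edge_a","bin_a","tag_a","board","prop","stamp","cone","bowls","jar","mug","brush"):
        print(q,[( [round(float(v)) for v in d["location"]],round(d["confidence"],2)) for d in ctrl.mark_of(p,q)])
print(ctrl.read_state()["clock"])
E
```

```text
pics
{'clock': 0.0, 'eef_pos': array([ 166.19049158, -627.73734283,  230.37749691]), 'tool_rot': array([-1.5708389 ,  0.0019168 , -1.31204453]), 'width': 85.48008903847986, 'force': array([ 0.07504526, -0.25726759,  0.45880654])} 18.700000000000003
scene 1 ['image', 'vfov', 'cx', 'cy', 'extrinsics', 'shot']
hinge_a [([482, 86, 33], 0.8), ([516, -114, 32], 0.73), ([505, -16, 32], 0.63), ([533, -219, 29], 0.61)]
edge_a [([438, 72, 74], 0.88), ([470, -126, 84], 0.73), ([457, -27, 73], 0.56), ([582, -210, 76], 0.52)]
bin_a [([721, -186, 24], 0.82), ([671, 101, 19], 0.81), ([676, 12, 18], 0.78), ([694, -91, 18], 0.63), ([468, -121, 82], 0.55)]Traceback (most recent call last):
  File "<stdin>", line 8, in <module>
ValueError: it knows: bin, board, bowls, brush, cone, edge, hinge, jar, mug, prop, stamp
```

Run:
```python
from cell import ctrl
import cv2
for n in ("side","scene"):
    p=ctrl.get_image(n); cv2.imwrite(f"pics/{n}1.png",p["image"][:,:,::-1])
    for q in ("hinge_a","edge_a","bin_a","board","prop","stamp","cone","bowls","jar","mug","brush"):
        print(n,q,[( [round(float(v)) for v in d["location"]],round(d["confidence"],2)) for d in ctrl.mark_of(p,q)])
print(ctrl.read_state()["clock"])
```

```text
side hinge_a [([504, -19, 33], 0.9), ([483, 78, 33], 0.73), ([519, -120, 32], 0.71), ([533, -220, 32], 0.66)]
side edge_a [([573, -206, 78], 0.65), ([439, 72, 80], 0.64), ([470, -126, 75], 0.51), ([454, -25, 72], 0.5)]
side bin_a [([718, -183, 17], 0.91), ([690, -89, 17], 0.84), ([676, 9, 16], 0.6), ([668, 110, 16], 0.55)]
side board [([512, -64, -1], 0.76), ([521, -118, 33], 0.35)]
side prop [([527, -167, 16], 0.48)]
side stamp [([499, 33, 19], 0.63), ([693, -91, 17], 0.43)]
side cone [([506, -68, 17], 0.59)]
side bowls [([522, 281, 2], 0.7)]
side jar [([675, -378, -1], 0.55)]
side mug [([494, -387, -1], 0.87)]
side brush [([328, 239, -1], 0.92), ([509, -70, 18], 0.27)]
scene hinge_a [([515, -114, 31], 0.97), ([503, -18, 33], 0.82), ([486, 86, 36], 0.77), ([533, -219, 35], 0.76)]
scene edge_a [([454, -27, 73], 0.94), ([468, -125, 80], 0.69), ([441, 73, 76], 0.62), ([581, -208, 78], 0.52), ([680, -379, 0], 0.45), ([519, -117, 30], 0.26)]
scene bin_a [([720, -186, 22], 0.89), ([670, 101, 17], 0.76), ([679, 11, 17], 0.58), ([696, -89, 19], 0.57)]
scene board []
scene prop [([471, -125, 80], 0.68), ([530, -169, 15], 0.54)]
scene stamp [([498, 28, 14], 0.6)]
scene cone [([516, -68, 18], 0.43)]
scene bowls []
scene jar [([679, -378, -2], 0.66), ([439, 70, 73], 0.66), ([669, 100, 20], 0.41)]
scene mug [([494, -386, -4], 0.78)]
scene brush [([330, 238, -3], 0.85)]
1.4
```

View pics/scene0.png

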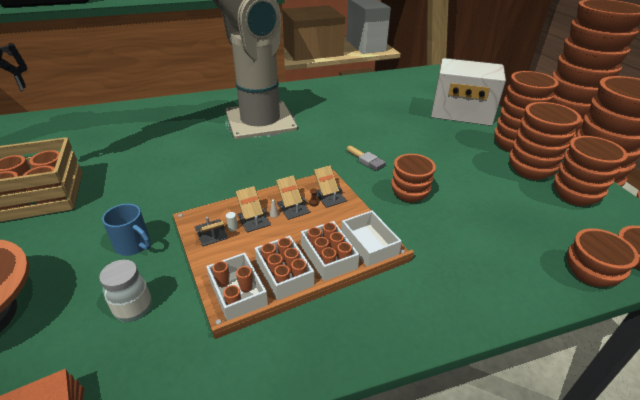

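```bash
ls pics
```

```text
scene0.png
scene1.png
side1.png
```

Run:
```python
import cv2
a=cv2.imread("pics/scene1.png")[160:325,165:425]; cv2.imwrite("pics/sz.png",cv2.resize(a,None,fx=3,fy=3,interpolation=2))
```

```text
(no output)
```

View pics/sz.png

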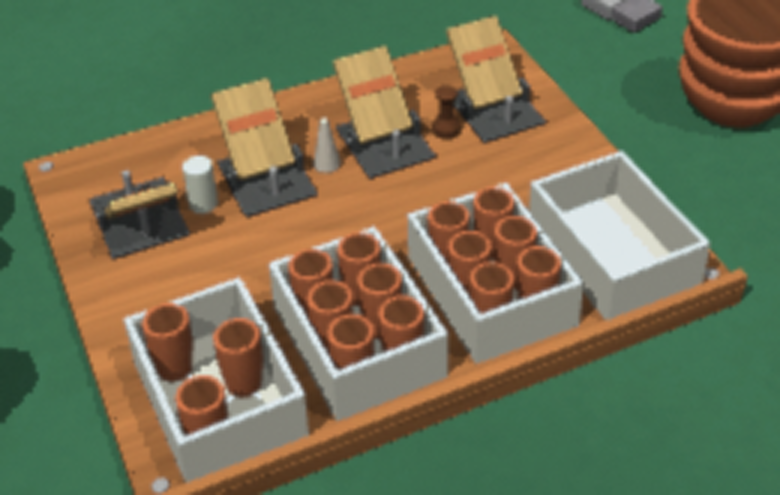

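View pics/side1.png

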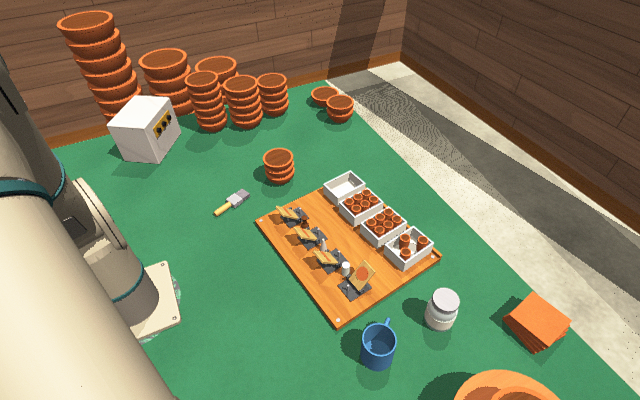

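```bash
cat > h.py <<'E'
import numpy as np
from scipy.optimize import least_squares
from scipy.spatial.transform import Rotation as Ro
H=[[(482,86),(483,78),(486,86)],[(505,-16),(504,-19),(503,-18)],[(516,-114),(519,-120),(515,-114)],[(533,-219),(533,-220),(533,-219)]]
B=[[(671,101),(668,110),(670,101)],[(676,12),(676,9),(679,11)],[(694,-91),(690,-89),(696,-89)],[(721,-186),(718,-183),(720,-186)]]
def fr(t): return np.array([np.cos(t),np.sin(t)]),np.array([-np.sin(t),np.cos(t)])
def res(p):
    u,v=fr(p[2]); r=[]
    for i in range(4):
        h=p[:2]+(150-100*i)*v
        for o in H[i]: r.append(h-o)
        for o in B[i]: r.append((h+180*u-o)*.3)
    return np.ravel(r)
s=least_squares(res,[510,-65,.16],loss='soft_l1',f_scale=4)
O=s.x[:2];th=s.x[2];u,v=fr(th)
def world(i,x,z): # i 0..3 from left
    return np.r_[O+(150-100*i)*v+x*u, z]
def shift(st,W): # tool shift in cm
    R=Ro.from_euler('xyz',st['tool_rot']).as_matrix()
    return R.T@(np.asarray(W)-st['eef_pos'])/10
E
python3 - <<'E'
from h import *
from cell import ctrl
np.set_printoptions(precision=2,suppress=True)
print(O,th,res(s.x).reshape(4,6,2)[:,:3:1].mean(1)); 
for i in range(4): print(i,world(i,0,32),world(i,-47,77),world(i,47,77))
st=ctrl.read_state(); print(st['tool_rot'],Ro.from_euler('xyz',st['tool_rot']).as_matrix())
print(shift(st,world(3,75,150)), 'turn', -(th-(st['tool_rot'][2]+np.pi/2)))
E
```

```text
[509.61 -67.66] 0.15786805681250232 [[ 2.36 -2.86]
 [-2.25 -0.62]
 [ 0.81 -1.04]
 [ 0.19  3.53]]
0 [486.03  80.47  32.  ] [439.62  73.08  77.  ] [532.45  87.86  77.  ]
1 [501.75 -18.29  32.  ] [455.34 -25.68  77.  ] [548.17 -10.9   77.  ]
2 [ 517.47 -117.04   32.  ] [ 471.06 -124.43   77.  ] [ 563.89 -109.65   77.  ]
3 [ 533.19 -215.8    32.  ] [ 486.78 -223.19   77.  ] [ 579.61 -208.41   77.  ]
[-1.57 -0.   -1.31] [[ 0.26  0.    0.97]
 [-0.97 -0.    0.26]
 [ 0.   -1.    0.  ]]
[-29.74   8.13  53.48] turn 0.10088383940413875
```

apply_moves:
  motion:
    - [-3,0,5,0.1,0]
    - [-6,1,10,0.1,0]
    - [-9,2,15,0.1,0]
    - [-12,3,20,0.1,0]
    - [-15,4,26,0.1,0]
    - [-18,5,32,0.1,0]
    - [-21,5,38,0.1,0]
    - [-24,6,43,0.1,0]
    - [-27,7,48,0.1,0]
    - [-29.7,8,53.5,0.1,0]
    - [-29.7,8,53.5,0.1,0]
    - [-29.7,8,53.5,0.1,0]
    - [-29.7,8,53.5,0.1,0]

```text
clock: 3.02
eef_pos: [606.2, -206.7, 151.6]
tool_rot: [-1.572, -0.001, -1.415]
force: [-0.6, -0.6, -0.6]
width: -0.0
```

Run:
```python
from h import *
from cell import ctrl
import cv2
np.set_printoptions(precision=1,suppress=True)
st=ctrl.read_state()
for n in ("wrist","side"):
    p=ctrl.get_image(n); cv2.imwrite(f"pics/{n}2.png",p["image"][:,:,::-1])
    for q in ("hinge_a","edge_a"):
        for d in ctrl.mark_of(p,q): print(n,q,np.array(d["location"]),round(d["confidence"],2))
for ph in np.arange(.8,-.36,-.1):
    x=65*np.sin(ph)+4*np.cos(ph)+11; z=32+65*np.cos(ph)-4*np.sin(ph)-10
    print(round(ph,1),shift(st,world(3,x,z)))
```

```text
wrist hinge_a [487.3  82.4  30.6] 0.87
wrist hinge_a [ 517.3 -113.7   33.9] 0.77
wrist hinge_a [501.9 -19.5  33.6] 0.69
wrist edge_a [456.3 -30.8  75.5] 0.82
wrist edge_a [ 575.4 -211.3   76.7] 0.52
side hinge_a [ 519.7 -121.8   33.1] 0.93
side hinge_a [483.   78.3  33.2] 0.92
side hinge_a [ 532.  -218.6   30.2] 0.69
side hinge_a [499.2 -21.2  33.1] 0.63
side edge_a [ 573.2 -208.2   79.3] 0.92
side edge_a [441.   75.2  77.9] 0.62
side edge_a [452.8 -22.6  74.1] 0.58
side edge_a [ 468.2 -126.3   74.6] 0.53
0.8 [-0.3  8.7 -1.3]
0.7 [-0.3  8.3 -1.8]
0.6 [-0.3  7.8 -2.2]
0.5 [-0.3  7.5 -2.8]
0.4 [-0.3  7.1 -3.3]
0.3 [-0.3  6.9 -3.9]
0.2 [-0.3  6.7 -4.6]
0.1 [-0.2  6.5 -5.2]
0.0 [-0.2  6.5 -5.8]
-0.1 [-0.2  6.5 -6.5]
-0.2 [-0.2  6.5 -7.1]
-0.3 [-0.2  6.6 -7.8]
```

View pics/wrist2.png

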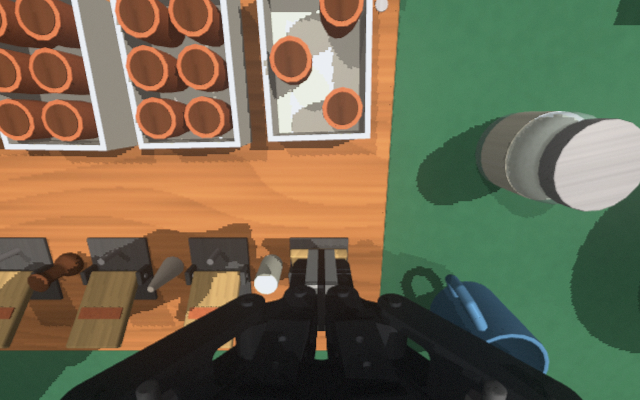

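View pics/side2.png

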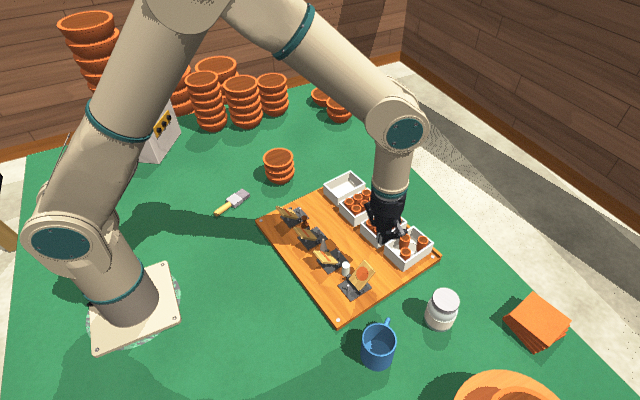

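apply_moves:
  motion:
    - [-0.3,4,0.5,0,0]
    - [-0.3,8.7,0.5,0,0]
    - [-0.3,8.7,0.5,0,0]
    - [-0.3,8.7,-0.6,0,0]
    - [-0.3,8.7,-1.2,0,0]
    - [-0.3,8.3,-1.8,0,0]
    - [-0.3,7.9,-2.3,0,0]
    - [-0.3,7.5,-2.8,0,0]
    - [-0.3,7.2,-3.4,0,0]
    - [-0.3,6.9,-4.0,0,0]
    - [-0.3,6.7,-4.7,0,0]
    - [-0.3,6.6,-5.3,0,0]
    - [-0.3,6.5,-5.9,0,0]
    - [-0.3,6.5,-6.5,0,0]
    - [-0.3,6.5,-7.2,0,0]
    - [-0.3,6.5,-7.8,0,0]
    - [-0.3,6.5,-8.2,0,0]
    - [-0.3,6.5,-8.2,0,0]
    - [-0.3,3,-8.2,0,0]
    - [-0.3,0,-8.2,0,0]

```text
clock: 5.82
eef_pos: [526.4, -214.3, 152.1]
tool_rot: [-1.571, 0.0, -1.412]
force: [0.4, -0.5, 1.0]
width: -0.1
```

Run:
```python
from h import *
from cell import ctrl
np.set_printoptions(precision=1,suppress=True)
st=ctrl.read_state()
for i in (2,1):
  print(shift(st,world(i,-80,150)))
  for ph in np.arange(-.8,.36,.1):
    x=65*np.sin(ph)-4*np.cos(ph)-11; z=32+65*np.cos(ph)+4*np.sin(ph)-10
    print(round(ph,1),shift(st,world(i,x,z)))
```

```text
[-9.7  0.2 -7.3]
-0.8 [-9.7  8.8 -5.4]
-0.7 [-9.7  8.3 -4.9]
-0.6 [-9.7  7.9 -4.4]
-0.5 [-9.7  7.5 -3.9]
-0.4 [-9.7  7.2 -3.3]
-0.3 [-9.7  6.9 -2.7]
-0.2 [-9.7  6.7 -2.1]
-0.1 [-9.7  6.6 -1.5]
-0.0 [-9.7  6.5 -0.8]
0.1 [-9.7  6.5 -0.2]
0.2 [-9.7  6.6  0.5]
0.3 [-9.7  6.7  1.1]
[-19.7   0.2  -7.3]
-0.8 [-19.7   8.8  -5.4]
-0.7 [-19.7   8.3  -4.9]
-0.6 [-19.7   7.9  -4.4]
-0.5 [-19.7   7.5  -3.9]
-0.4 [-19.7   7.2  -3.3]
-0.3 [-19.7   6.9  -2.7]
-0.2 [-19.7   6.7  -2.1]
-0.1 [-19.7   6.6  -1.5]
-0.0 [-19.7   6.5  -0.8]
0.1 [-19.7   6.5  -0.2]
0.2 [-19.7   6.6   0.5]
0.3 [-19.7   6.7   1.1]
```

apply_moves:
  motion:
    - [-5,0,-4,0,0]
    - [-9.7,0,-7.5,0,0]
    - [-9.7,4,-7.5,0,0]
    - [-9.7,8.7,-7.5,0,0]
    - [-9.7,8.7,-7.3,0,0]
    - [-9.7,8.7,-6.2,0,0]
    - [-9.7,8.7,-5.4,0,0]
    - [-9.7,8.3,-4.9,0,0]
    - [-9.7,7.9,-4.3,0,0]
    - [-9.7,7.5,-3.8,0,0]
    - [-9.7,7.2,-3.2,0,0]
    - [-9.7,6.9,-2.6,0,0]
    - [-9.7,6.7,-2.0,0,0]
    - [-9.7,6.6,-1.3,0,0]
    - [-9.7,6.5,-0.7,0,0]
    - [-9.7,6.5,0,0,0]
    - [-9.7,6.5,0.8,0,0]
    - [-9.7,6.5,1.5,0,0]
    - [-9.7,3,1.5,0,0]
    - [-9.7,0,1.5,0,0]

```text
clock: 8.32
eef_pos: [525.8, -116.1, 152.0]
tool_rot: [-1.571, 0.0, -1.412]
force: [1.1, -0.5, 0.9]
width: -0.2
```

Run:
```python
from h import *
from cell import ctrl
import cv2
np.set_printoptions(precision=1,suppress=True)
st=ctrl.read_state();print(st['eef_pos'],st['force'])
a=ctrl.get_image("side")["image"][:,:,::-1][160:340,240:460]; cv2.imwrite("pics/side3.png",cv2.resize(a,None,fx=3,fy=3,interpolation=2))
print(shift(st,world(1,-80,150)))
for ph in np.arange(-.8,.36,.1):
    x=65*np.sin(ph)-4*np.cos(ph)-11; z=32+65*np.cos(ph)+4*np.sin(ph)-10
    print(round(ph,1),shift(st,world(1,x,z)))
```

```text
[ 525.8 -116.1  152. ] [ 1.1 -0.5  0.9]
[-10.    0.2  -8.8]
-0.8 [-10.    8.8  -6.9]
-0.7 [-10.    8.3  -6.4]
-0.6 [-10.    7.9  -5.9]
-0.5 [-10.    7.5  -5.4]
-0.4 [-10.    7.2  -4.8]
-0.3 [-10.    6.9  -4.2]
-0.2 [-10.    6.7  -3.6]
-0.1 [-10.    6.6  -3. ]
-0.0 [-10.    6.5  -2.3]
0.1 [-10.    6.5  -1.7]
0.2 [-10.    6.5  -1. ]
0.3 [-10.    6.7  -0.4]
```

View pics/side3.png

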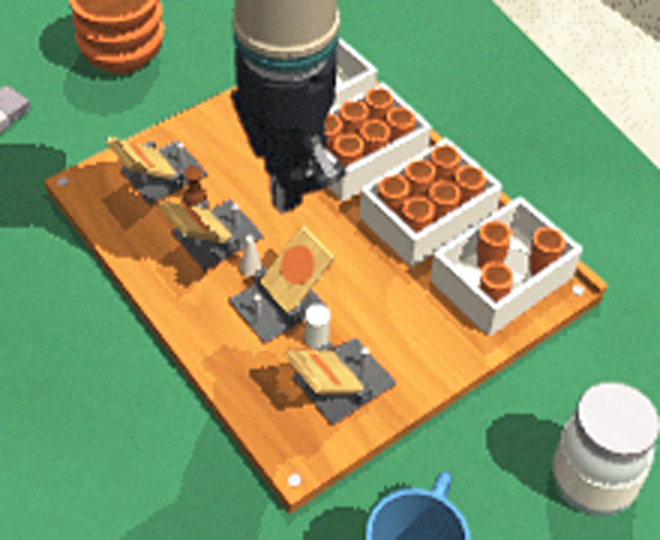

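The side view shows two tags done: the bar is up on the nearest tag (~(325,370)) and the disc is up on the next (~(300,260)). The third (~(200,225)) still leans to the robot and needs pushing over.

apply_moves:
  motion:
    - [-5,0,-5,0,0]
    - [-10,0,-9,0,0]
    - [-10,4,-9,0,0]
    - [-10,8.7,-9,0,0]
    - [-10,8.7,-8.8,0,0]
    - [-10,8.7,-7.7,0,0]
    - [-10,8.7,-6.9,0,0]
    - [-10,8.3,-6.4,0,0]
    - [-10,7.9,-5.8,0,0]
    - [-10,7.5,-5.3,0,0]
    - [-10,7.2,-4.7,0,0]
    - [-10,6.9,-4.1,0,0]
    - [-10,6.7,-3.5,0,0]
    - [-10,6.6,-2.8,0,0]
    - [-10,6.5,-2.2,0,0]
    - [-10,6.5,-1.5,0,0]
    - [-10,6.5,-0.7,0,0]
    - [-10,6.5,0,0,0]
    - [-10,3,0,0,0]
    - [-10,-3,0,0,0]

```text
clock: 10.88
eef_pos: [508.6, -17.3, 180.8]
tool_rot: [-1.576, 0.001, -1.412]
force: [1.3, 0.6, -0.3]
width: -0.2
```

apply_moves:
  motion:
    - [5,-5,0,0,0]
    - [10,-8,0,0,0]
    - [15,-10,0,0,0]
    - [20,-10,0,0,0]
    - [25,-10,0,0,0]
    - [30,-10,0,0,0]
    - [30,-10,0,0,0]
    - [30,-10,0,0,0]

```text
clock: 11.88
eef_pos: [557.2, -312.8, 280.8]
tool_rot: [-1.571, 0.002, -1.412]
force: [0.8, 1.1, -0.2]
width: -0.2
```

Run:
```python
from h import *
from cell import ctrl
import cv2
np.set_printoptions(precision=1,suppress=True)
st=ctrl.read_state();print(st['clock'],st['eef_pos'],st['force'])
ims=[]
for n in("side","scene"):
    p=ctrl.get_image(n)
    for q in ("edge_a","bin_a","prop","stamp","cone"):
        for d in ctrl.mark_of(p,q): print(n,q,np.array(d["location"]),round(d["confidence"],2))
    a=p["image"][:,:,::-1]; a=a[160:340,240:460] if n=="side" else a[150:330,180:400]; ims.append(cv2.resize(a,(400,328),interpolation=2))
cv2.imwrite("pics/end.png",cv2.hconcat(ims))
```

```text
11.875 [ 557.2 -312.8  280.8] [ 0.8  1.1 -0.2]
side edge_a [544.5 -12.7  74.6] 0.8
side edge_a [439.9  75.8  80.9] 0.68
side edge_a [ 561.4 -111.    74.6] 0.63
side edge_a [ 481.7 -222.2   78.7] 0.6
side edge_a [677.3  12.8  13.6] 0.47
side bin_a [ 718.9 -180.7   18.4] 0.88
side bin_a [678.1  10.2  13. ] 0.85
side bin_a [692.  -92.7  15.2] 0.69
side bin_a [668.6 111.8  14.7] 0.6
side bin_a [501.1  33.7  19.5] 0.42
side prop [ 526.5 -168.9   18. ] 0.5
side stamp [511.2 -66.2  -0.7] 0.34
side cone [ 496.8 -385.8    0.2] 0.7
side cone [508.2 -68.2  17.4] 0.48
scene edge_a [ 488.6 -224.9   76.1] 0.84
scene edge_a [439.5  71.4  75.7] 0.82
scene edge_a [545.8 -15.6  71.3] 0.68
scene edge_a [ 560.8 -108.4   78.9] 0.42
scene edge_a [693.5 -88.6  18. ] 0.2
scene bin_a [670.8 102.9  14.7] 0.91
scene bin_a [ 718.7 -187.5   24.9] 0.85
scene bin_a [678.1  11.2  21.1] 0.75
scene bin_a [695.5 -88.9  20.3] 0.56
scene prop [ 527.  -168.1   14.4] 0.65
scene stamp [497.4  31.5  15.2] 0.45
scene stamp [324.3 237.   -1.5] 0.27
scene stamp [ 516.9 -115.8   29.2] 0.23
scene cone [515.5 -64.6  16.2] 0.63
scene cone [ 531.8 -168.5   13.5] 0.28
```

View pics/end.png

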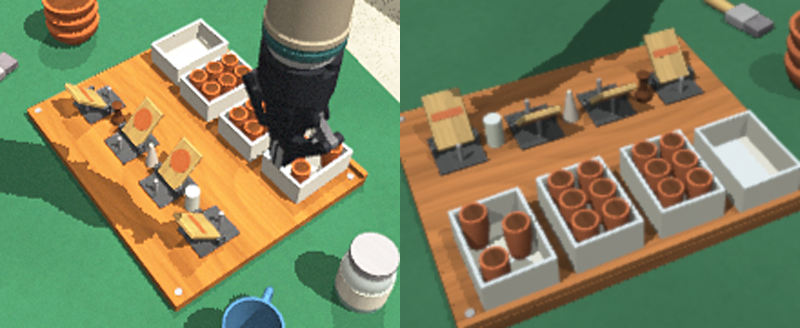

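Both views show the two middle tags (full bins) disc face up towards their bins. The outer two lie bar face up towards the robot, and bins and bystanders have not moved. I'm handing the job in.

```bash
python3 -c "
from cell import ctrl
print(ctrl.finish_job())"
```

```text
the job is handed in; nothing more can be done
None
```

I turned three tags with the closed fingertip, letting it rise with each edge as it pushed, and handed the job in with the arm clear at about 12 s. `finish_job` gives no verdict, so this rests on my own checks:

- **Tags:** the three-cup bin's tag went over towards the robot, and both full bins' tags went over towards their bins. The empty bin's tag already lay towards the robot, so I left it alone.
- **Rest positions:** in the last side and scene pictures, the full bins' tags lie disc face up and the other two bar face up. The measured tag edges are within about 5 mm of where a tag at rest should be.
- **Bins and bystanders:** in those pictures all four bins and the kiln post, stamp and cone stood where they began, to within the few millimetres the networks can measure. I did not re-measure the bowls, jar, mug and brush at the end; the arm passed well above or away from them.
- **Forces:** readings taken after each move were under about 2 N. I did not record the force during the pushes.
- **Disagreements:** the networks gave a few low-confidence false matches, such as the mug reported as the cone. I set these aside after checking the pictures.

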